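# Eject a die and trap it on the ramp

## Robot

A 6-joint arm with a two-finger parallel gripper is mounted at the origin on the work surface. World frame = base frame: x ahead of the robot, y to its left, z up, the work surface at z = 0. Lengths are in mm, angles in rad, forces in N, time in s.
With the tool pointing down it reaches from about 300 to 850 mm from the base axis. Payload 4.2 kg.
Tool frame: the origin (TCP) lies midway between the tips of the shut fingers; the grasp point (between the pads) lies 19 mm behind it (arm.tcp_to_grasp is the distance from the TCP to the grasp point, in mm); z points along the fingers, y is the direction in which the jaws open and shut (so a half turn about z gives the same grasp; the last joint's range is limited). The gripper opens to 91 mm and grips with 3 to 60 N. Pads are 32 mm wide; open, the fingers measure 118 mm over their backs; the gripper's body (76 mm by 178 mm) begins 60 mm behind the grasp point.
Start: joints at [1.284, 0.32, 1.565, -0, 1.257, -0.02], TCP at [151.598, 554.672, 213.976] pointing down, gripper open.
Joint ranges: [-3.11, 3.11], [-0.84, 2.01], [0.21, 2.61], [-1.34, 4.49], [0.05, 2.63], [-2.56, 2.56]. Speed limits (rad/s): [2.57, 2.57, 3.14, 3.14, 3.14, 3.14].

## Interface

Orientations are given as a unit quaternion [x, y, z, w].
In Python, from cell import arm, optics gives the robot as it stands. The module is installed in compiled form; this text tells all that it offers.
- The arm moves only by the shell command python3 -m handwheel 'ROWS' [FORCE]. ROWS is text: rows parted by semicolons, each of 7 numbers parted by spaces: the turn, a rotation vector about the tool's x, y, z in rad, then the shift along the tool's x, y, z in m, then the finger opening in m, from 0 to 0.0912. In form: ax ay az x y z gripper; .... A call has 1 to 8 rows; each row shifts and turns the commanded pose from where the row before left it, along the tool's axes as they then stand; what a row does not reach is not made up. A row lasts 1/10 s, in which the tool goes at most 50 mm and 8.59 degrees, less where a joint would pass 70% of its speed; a pose out of reach is approached as far as the arm can. A call is refused whole if a number of a shift passes 0.05 or a number of a turn 0.15, either way. A call with a gripper value outside its range is refused whole. The fingers move at their own pace and stop on an object; FORCE is the grip in N (left out, the last holds). Time passes only in rows, so rows that do not move let the fingers close. It gives the time, the measured TCP pose, the force and the opening at its end, in the units of the state.
- arm.sense(): the state, without advancing time (a new reading comes with each control period).
- optics.read_camera(name): name is "scene" or "top" or "wrist"; returns the picture (420x560x3 uint8, red, green, blue); there is no depth.
- optics.camera_info(name): a dict with "intrinsics" (3x3 intrinsics, pixels), "k1" (the pictures are not rectified: a ray, as slopes to the right and down, at radius r is drawn at 1 + k1 r^2 times it, then the intrinsics apply), "world_from_camera" (4x4, takes a point from camera to world coordinates). Camera axes: x right, y up, looking along -z (the intrinsics and any distortion apply to the point x, -y, -z); pixel columns grow to the right and rows downward; lengths in mm; the calibration is good to about 2 mm. A picture is of the moment at which its call begins: read the wrist's pose just before it. camera_info takes no time and is no camera call; for the wrist camera it gives the pose at the moment of the call.
- arm.finish_job(): hands the job in, once; it reports no verdict.
The state is a dict: "clock": time; "joint_positions": joint angles; "qd": joint speeds; "joint_efforts": joint torques, N m; "ee_pos": TCP position; "eef_rot": TCP orientation; "force": force on the tool from outside, world axes, zero at the start; "torque": the same for the moment, N m; "opening": finger opening in mm.
Only numpy, scipy, OpenCV 4.12 (cv2) and the standard library are available. Lean on these libraries where they do the work, as an engineer would, in place of code of your own. Each camera call takes 0.05 s, during which the arm holds its last target. There are 200 camera calls.

## Task

On the jeweller's bench, press the round plunger of the ejector stand all the way down with one fingertip, so that the steel die pops out of its nest, and have the other finger standing in the ramp to stop the die before it slides off the lower end. Finish like that: the plunger still held fully down and the die at rest on the ramp against the finger. Never lift the die, and leave everything else on the bench where it is.

Things in the scene. Friction and masses are not known exactly. Their poses are not given: they have to be found in the camera images.
- ejector: ejector stand, fixed on the bench: steel base plate 180 x 130 x 10 mm. Origin on the bench surface 5 mm from the plate's centre; x, y level, z up. An open ramp runs along x at y = -30 mm, high at +x (the die's nest), low and open at -x. The plunger is beside it at x = -20, y = +30 mm, so 60 mm from the ramp's centre line, on a grey block 34 mm square, 54 mm high with its collar
- ramp (a point): point on the ramp floor's centre line at ejector x = 0, 54 mm above the bench. Its x axis points up the floor (21.8 degrees above level), y is the ejector's y, z is square to the floor. The die's nest holds its centre at x = +47 mm, the lower end at x = -80 mm, 24 mm above the bench. The ramp is a channel 34 mm wide inside, with side walls 4 mm thick and 6 mm high
- plunger_top (a point): centre of the flat top of the plunger's brass cap, 22 mm in diameter; 74 mm above the bench when up, 62 mm when fully down, where the cap top is still 8 mm above the collar
- plunger (a joint): how far the plunger is pressed (m): 0 up, 0.012 fully down; a spring resists with 4 N at first, 9 N at the bottom, and returns it. It lowers the steel gate (9 mm high) that holds the die in its nest; near the bottom of the stroke the die is freed, and a spring behind it kicks it down the slippery ramp, off the end in under half a second if not stopped
- die: the die in the nest, a plain loose steel cylinder 30 mm in diameter and 22 mm high, about 0.12 kg, standing square on the ramp floor. Its origin is the centre of its underside
- die_center (a point): centre of the die, half-way up it, 11 mm off the ramp floor
- spare_die: bystander: a second such cylinder, upright on the bench about 0.11 m to the +y side of the ejector. Origin at the centre of its underside
- graver: bystander: graver with a round wooden handle (60 mm) and a 55 mm blade, lying to the -y side of the ejector. Origin on the bench at the front of its handle
- scorper: bystander: graver with a 35 mm blade, lying further off. Origin on the bench at the front of its handle
- loupe: bystander: folding loupe, 70 x 29 x 20 mm, lying by the ejector. Origin under the lens
- punch: bystander: steel punch 20 mm in diameter, 55 mm tall, standing by the upper end of the ejector. Origin at the centre of its underside
- blank: bystander: brass ring 22 mm across and 6 mm high, lying flat. Origin at the centre of its underside
- jar: bystander: clear jar with a steel cap, 48 mm in diameter, 50 mm tall. Origin at the centre of its underside
- doming_block: bystander: steel cube of 50 mm with hollows. Origin at the centre of its underside

How it is judged (in metres and radians):
On the way, in this order (a step that is already met when the one before it is completed fails the run):
1. the plunger is being pressed down (value of joint plunger above 0.005 m).
2. the die is out of its nest and held at rest on the ramp by a finger, with the plunger fully down (value of joint plunger above 0.0095 m and x of die_center in the frame of ramp between -0.075 and 0.034 m and y of die_center in the frame of ramp between -0.01 and 0.01 m and z of die_center in the frame of ramp below 0.017 m and linear speed of die below 0.02 m/s and contact force between the fingers and die above 0.04 N), for 0.3 s.
At the end, for the whole second after the job is handed in: The plunger is down at least 9.5 of its 12 mm; the die's centre is on the ramp at least 13 mm down from its nest, within 10 mm of the centre line and less than 17 mm off the floor (11 mm when it stands flat), slower than 20 mm/s, and pressing on a finger (over 0.04 N) (all of step 2); the arm keeps its last pose, push and grip.
It fails at once if the die slides off the lower end or over the side of the ramp (x of die_center in the frame of ramp below -0.085 m or y of die_center in the frame of ramp above 0.025 m or y of die_center in the frame of ramp below -0.025 m).
It fails at once if the die is lifted off the ramp (its centre over 24 mm off the floor) (z of die_center in the frame of ramp above 0.024 m).
It fails at once if the die is out of its nest while the plunger is up (pressed less than 4 mm) (x of die_center in the frame of ramp below 0.034 m and value of joint plunger below 0.004 m).
It fails at once if a bystander is moved by more than 20 mm (distance of any of spare_die, graver, scorper, loupe, punch, blank, jar, doming_block from where it was at the start of the episode above 0.02 m).
It also fails if it takes over 32 s, if anything falls off the work surface, if the arm or the gripper's body presses on something with over 40 N, if the wrist force passes 120 N, or if a joint passes its speed limit or range.

## Working session

There is one attempt and no reset: what is moved stays moved. The work goes in short steps, Python scripts to look and compute and a shell command to move; the robot and the scene stay as the last step left them, time stands still between calls to the robot, and variables do not carry over. Pictures are saved under pics/ and viewed, about 8 in all and at most 12, crops included, and the job is handed in when it is done.

```bash
mkdir -p pics; cat > h.py <<'E'
from cell import arm, optics
import numpy as np, cv2
from scipy.spatial.transform import Rotation as R
def snap(n,f):
    im=optics.read_camera(n); cv2.imwrite('pics/'+f,im[:,:,::-1]); return im
def ray(n,uv,info=None):
    i=info or optics.camera_info(n); K=np.array(i['intrinsics']); T=np.array(i['world_from_camera'])
    p=cv2.undistortPoints(np.array([[uv]],float),K,np.array([i['k1'],0,0,0.]))[0,0]
    return T[:3,3], T[:3,:3]@np.array([p[0],-p[1],-1])
def atz(n,uv,z,info=None):
    o,d=ray(n,uv,info); return o+d*(z-o[2])/d[2]
def proj(n,P,info=None):
    i=info or optics.camera_info(n); K=np.array(i['intrinsics']); T=np.array(i['world_from_camera'])
    c=(np.atleast_2d(P)-T[:3,3])@T[:3,:3]; c=c*[1,-1,-1]
    return cv2.projectPoints(c,np.zeros(3),np.zeros(3),K,np.array([i['k1'],0,0,0.]))[0][:,0]
E
python3 - <<'E'
from h import *
a=snap('top','top.png');b=snap('scene','scene.png')
for n in('top','scene','wrist'):
    i=optics.camera_info(n);print(n,np.round(i['intrinsics'],1).tolist(),i['k1'],np.round(i['world_from_camera'],3).tolist())
print(arm.sense())
E
```

```text
top [[467.7, 0.0, 279.9], [0.0, 467.7, 205.0], [0.0, 0.0, 1.0]] -0.06240419404502056 [[0.01, 0.993, -0.115, 461.112], [-1.0, 0.011, 0.007, 18.182], [0.009, 0.115, 0.993, 1163.538], [0.0, 0.0, 0.0, 1.0]]
scene [[497.1, 0.0, 282.5], [0.0, 497.1, 213.6], [0.0, 0.0, 1.0]] -0.05626921288015649 [[-0.828, -0.286, 0.483, 1270.302], [0.561, -0.436, 0.704, 993.494], [0.01, 0.853, 0.521, 820.618], [0.0, 0.0, 0.0, 1.0]]
wrist [[359.1, 0.0, 279.1], [0.0, 359.1, 210.4], [0.0, 0.0, 1.0]] 0.017274194002952457 [[0.264, -0.921, -0.285, 71.072], [0.965, 0.252, 0.08, 577.802], [-0.002, -0.296, 0.955, 383.855], [0.0, 0.0, 0.0, 1.0]]
{'clock': 0.1, 'joint_positions': array([ 1.28400127e+00,  3.20221696e-01,  1.56554837e+00, -4.48837236e-05,
        1.25743041e+00, -1.99796351e-02]), 'qd': array([-0.000764  , -0.00141547, -0.00409793, -0.00086209,  0.00016057,
       -0.0004152 ]), 'joint_efforts': array([ 7.55320962e-04, -4.13329411e+01, -2.32511759e+01,  7.26930192e-02,
        4.22953838e-02, -4.51818858e-05]), 'ee_pos': array([151.47633636, 554.21102477, 213.21133942]), 'eef_rot': array([ 1.33005422e-01,  9.91114984e-01, -7.97734769e-04, -1.01734199e-04]), 'force': array([-0.41925392,  0.11155649,  0.10978649]), 'torque': array([ 0.00247761,  0.02566413, -0.00064136]), 'opening': 91.2168942109205}
```

View pics/top.png

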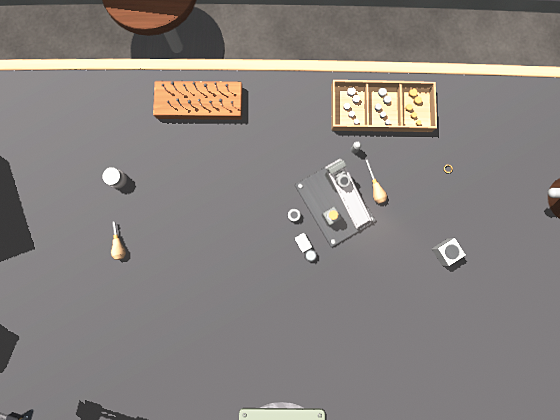

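View pics/scene.png

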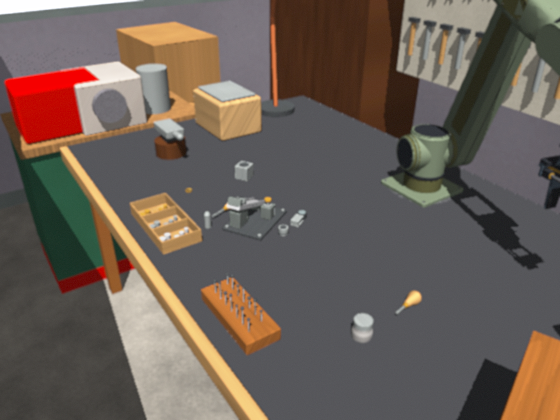

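The top view shows the ejector around (335,203), with the die at about (344,181), the plunger at about (333,215) and the ramp's low end near (365,225). The scene view agrees. I'll enlarge a crop.

```bash
python3 - <<'E'
from h import *
im=cv2.imread('pics/top.png')[150:255,285:395]
cv2.imwrite('pics/crop.png',cv2.resize(im,None,fx=5.5,fy=5.5,interpolation=cv2.INTER_CUBIC))
for n,uv,z in(('die top',(344,181),82),('pl',(333.5,215),74),('low',(365,225),27),('hi',(337,165),75)): print(n,atz('top',uv,z).round(1))
E
```

```text
die top [ 644.8 -140.    82. ]
pl [ 565.1 -115.9   74. ]
low [ 545.9 -198.9   27. ]
hi [ 684.3 -124.6   75. ]
```

View pics/crop.png

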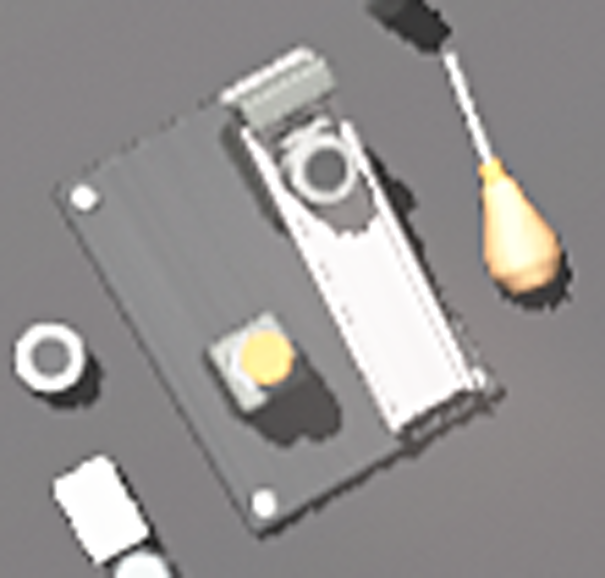

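The crop (5.5x) shows the cap at (267,358), the die top at (322,170), the ramp's low lip between (397,437) and (482,380), and the plate's +y edge from (57,188) to (262,535). Next I fit the pose.

```bash
cat >> h.py <<'E'
def fitpose(obs,x0=(590,-155,0.49)):
    from scipy.optimize import least_squares
    W=lambda p,P: np.c_[np.array(P)[:,:2]@np.array([[np.cos(p[2]),np.sin(p[2])],[-np.sin(p[2]),np.cos(p[2])]])+p[:2],np.array(P)[:,2]]
    def f(p):
        r=[]
        for n,info,uv,P in obs: r.append((proj(n,W(p,P),info)-uv).ravel())
        return np.concatenate(r)
    s=least_squares(f,x0,x_scale=[10,10,.1],loss='soft_l1'); return s.x,f(s.x)
E
python3 - <<'E'
from h import *
uv=np.array([(267,358),(322,170),(397,437),(482,380)])/5.5+[285,150]-.4
P=[(-20,30,74),(35.5,-30,91.9),(-76,-11,27),(-76,-49,27)]
p,r=fitpose([('top',optics.camera_info('top'),uv,P)]); print(p,r.round(1))
a=atz('top',np.array((57,188))/5.5+[285,150],10);b=atz('top',np.array((262,535))/5.5+[285,150],10);print(a,b,np.arctan2(*(a-b)[1::-1]))
c,s=np.cos(p[2]),np.sin(p[2]); t=p[:2]+np.array([c*-18,s*-18]); print('target',t)
e=arm.sense(); Rm=R.from_quat(e['eef_rot']).as_matrix(); d=np.r_[t,213]-e['ee_pos'];print(Rm.T@d/1000, Rm[:,1])
E
```

```text
[ 5.98134092e+02 -1.30350572e+02  5.61805704e-01] [ 0.2  0.3  0.1  0.   0.6 -1.6 -1.8  0.6]
[647.51229736 -28.65577247  10.        ] [ 491.38348349 -121.50720633   10.        ] 0.5365210318452631
target [ 582.90078985 -139.93944625]
[-0.5991713  -0.55584575  0.00111166] [ 0.26364717  0.96461784 -0.00160836]
```

```bash
python3 -m handwheel '0 0 0 -0.035 -0.033 0 0.0475;0 0 0 -0.035 -0.033 0 0.0475;0 0 0 -0.035 -0.033 0 0.0475;0 0 0 -0.035 -0.033 0 0.0475;0 0 0 -0.035 -0.033 0 0.0475;0 0 0 -0.035 -0.033 0 0.0475;0 0 0 -0.035 -0.033 0 0.0475;0 0 0 -0.035 -0.033 0 0.0475'
python3 -m handwheel '0 0 0 -0.035 -0.033 0 0.0475;0 0 0 -0.035 -0.033 0 0.0475;0 0 0 -0.035 -0.033 0 0.0475;0 0 0 -0.035 -0.033 0 0.0475;0 0 0 -0.035 -0.033 0 0.0475;0 0 0 -0.035 -0.033 0 0.0475;0 0 0 -0.035 -0.033 0 0.0475;0 0 0 0 0 0 0.0475'
python3 -m handwheel '0 0 0.14 0 0 0 0.0475;0 0 0.14 0 0 0 0.0475;0 0 0.14 0 0 0 0.0475;0 0 0.14 0 0 0 0.0475;0 0 0.14 0 0 0 0.0475;0 0 0.14 0 0 0 0.0475;0 0 0.14 0 0 0 0.0475;0 0 0.14 0 0 0 0.0475'
python3 -m handwheel '0 0 0.14 0 0 0 0.0475;0 0 0.14 0 0 0 0.0475;0 0 0.14 0 0 0 0.0475;0 0 0.14 0 0 0 0.0475;0 0 0.14 0 0 0 0.0475;0 0 0.14 0 0 0 0.0475;0 0 0.14 0 0 0 0.0475;0 0 0.14 0 0 0 0.0475;'
python3 - <<'E'
from h import *
e=arm.sense(); Rm=R.from_quat(e['eef_rot']).as_matrix(); d=np.r_[582.9,-139.9,150]-e['ee_pos'];print(e['clock'],e['ee_pos'],e['opening'],(Rm.T@d/1000).round(4), np.degrees(np.arctan2(Rm[1,1],Rm[0,1])),Rm[:,2].round(3))
E
```

```text
clock: 0.9
ee_pos: [352.5, 224.3, 213.8]
eef_rot: [0.133, 0.991, 0.0, 0.0]
force: [1.0, -0.8, 0.2]
opening: 47.5
clock: 1.7
ee_pos: [529.9, -65.8, 213.1]
eef_rot: [0.136, 0.991, -0.001, 0.001]
force: [0.3, 1.6, 0.8]
opening: 47.8
clock: 2.5
ee_pos: [526.8, -60.4, 213.6]
eef_rot: [0.641, 0.767, -0.0, -0.001]
force: [1.7, -0.6, 0.2]
opening: 47.3
clock: 3.3
ee_pos: [526.8, -60.4, 213.6]
eef_rot: [0.951, 0.31, -0.0, -0.0]
force: [-0.4, 0.5, 0.0]
opening: 47.5
3.3 [526.78243005 -60.36066046 213.56651517] 47.51757328254423 [-0.0014  0.0974  0.0635] -53.92520392573191 [-0.001  0.001 -1.   ]
```

```bash
python3 -m handwheel '0 0 0 0 0.049 0 0.0475;0 0 0 0 0.048 0 0.0475;0 0 0.095 0 0 0 0.0475;0 0 0 0 0 0.03 0.0475;0 0 0 0 0 0.03 0.0475;0 0 0 0 0 0 0.0475'
python3 - <<'E'
from h import *
e=arm.sense();info=optics.camera_info('wrist');im=snap('wrist','w1.png');np.save('i1.npy',info,allow_pickle=True)
print(e['ee_pos'],info['world_from_camera'])
cv2.imwrite('pics/w1b.png',cv2.resize(im[:,:,::-1],(800,600),interpolation=cv2.INTER_CUBIC))
E
```

```text
clock: 3.9
ee_pos: [581.6, -137.9, 149.5]
eef_rot: [0.964, 0.267, -0.004, -0.003]
force: [-0.3, 0.5, -1.0]
opening: 47.6
[ 581.64212578 -137.86181814  149.54796303] [[ 5.14036391e-01  8.16850184e-01  2.61767768e-01  6.55965125e+02]
 [-8.57740835e-01  4.91945083e-01  1.49233696e-01 -9.39800216e+01]
 [-6.87379430e-03 -3.01240454e-01  9.53523434e-01  3.19577689e+02]
 [ 0.00000000e+00  0.00000000e+00  0.00000000e+00  1.00000000e+00]]
```

View pics/w1b.png

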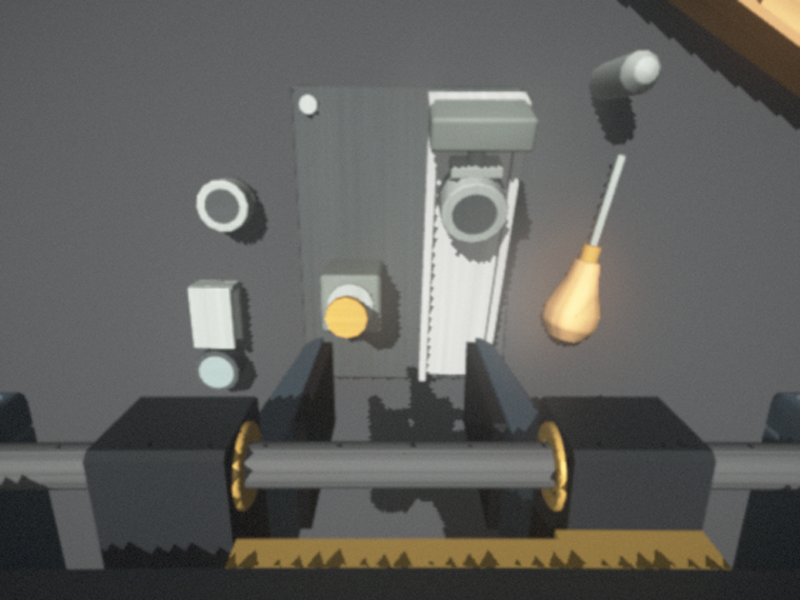

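The wrist view (800 px wide) shows the cap at (346,317) and the die top at (474,214). The plate's +x+y corner is at (293,88), and the fingertips are near (325,342) and (475,342). Now I refine the fit.

```bash
python3 - <<'E'
from h import *
info=np.load('i1.npy',allow_pickle=True).item()
s=560/800
uvw=np.array([(346,317),(474,214)])*s
Pw=[(-20,30,74),(35.5,-30,91.9)]
uv=np.array([(267,358),(322,170),(397,437),(482,380)])/5.5+[285,150]-.4
P=[(-20,30,74),(35.5,-30,91.9),(-76,-11,27),(-76,-49,27)]
T=('top',optics.camera_info('top'),uv,P);W=('wrist',info,uvw,Pw)
for o in([W],[T],[W,T]):
    p,r=fitpose(o);print(p.round(3),r.round(1))
p,_=fitpose([W])
a=atz('wrist',np.array((293,88))*s,10,info);b=atz('wrist',np.array((307,372))*s,10,info);print('edge yaw',np.arctan2(*(a-b)[1::-1]))
c,s_=np.cos(p[2]),np.sin(p[2]); t=p[:2]+np.array([c*-18,s_*-18])
e=arm.sense(); Rm=R.from_quat(e['eef_rot']).as_matrix(); d=np.r_[t,80]-e['ee_pos'];print(t,(Rm.T@d/1000).round(4),np.arctan2(Rm[1,0],Rm[0,0]),Rm[:,2],e['ee_pos'])
# finger tips predicted in image (sides)
for y in(-37.5,-24,24,37.5):
  for x in (-16,16): print(x,y,(proj('wrist',e['ee_pos']+Rm@[x,y,0],info)/s).round(0))
E
```

```text
[ 5.99358e+02 -1.29658e+02  5.31000e-01] [-0.3  0.3  0.3 -0.2]
[ 5.98134e+02 -1.30351e+02  5.62000e-01] [ 0.2  0.3  0.1  0.   0.6 -1.6 -1.8  0.6]
[ 5.99227e+02 -1.29878e+02  5.39000e-01] [ 0.1  0.9  0.  -0.2 -0.3 -0.4  0.4 -0.3 -0.1 -1.6 -2.4  1. ]
edge yaw 0.5301715374970055
[ 583.83721109 -138.77362577] [0.0004 0.0009 0.0721] 0.5402619016393431 [-0.00517242  0.00161773 -0.99998531] [ 583.3823304 -138.3055491  152.1174377]
-16 -37.5 [[302. 425.]]
16 -37.5 [[297. 344.]]
-16 -24 [[339. 425.]]
16 -24 [[336. 344.]]
-16 24 [[469. 425.]]
16 24 [[472. 344.]]
-16 37.5 [[505. 425.]]
16 37.5 [[511. 344.]]
```

```bash
python3 -m handwheel '0 0 0 0.0005 0.001 0.035 0.050;0 0 -0.008 0 0 0.033 0.050;0 0 0 0 0 0 0.050;0 0 0 0 0 0 0.050;0 0 0 0 0 0 0.050'
python3 - <<'E'
from h import *
e=arm.sense();info=optics.camera_info('wrist');im=snap('wrist','w2.png')
Rm=R.from_quat(e['eef_rot']).as_matrix();print(e['ee_pos'],e['force'],np.arctan2(Rm[1,0],Rm[0,0]),Rm[:,2])
p=np.array([599.36,-129.66]);c,s=np.cos(.531),np.sin(.531);print('TCP in ejector',np.array([[c,s],[-s,c]])@(e['ee_pos'][:2]-p))
cv2.imwrite('pics/w2b.png',cv2.resize(im[120:360,130:450,::-1],(800,600),interpolation=cv2.INTER_CUBIC))
E
```

```text
clock: 4.45
ee_pos: [587.8, -140.2, 88.7]
eef_rot: [0.963, 0.271, 0.002, 0.001]
force: [-0.6, 0.4, -0.0]
opening: 49.9
[ 587.80093026 -140.20300495   88.65955722] [-0.57236683  0.40668922 -0.04302549] 0.5478809961803124 [ 0.00468761 -0.00107524 -0.99998844]
TCP in ejector [-15.30633305  -3.23777936]
```

View pics/w2b.png

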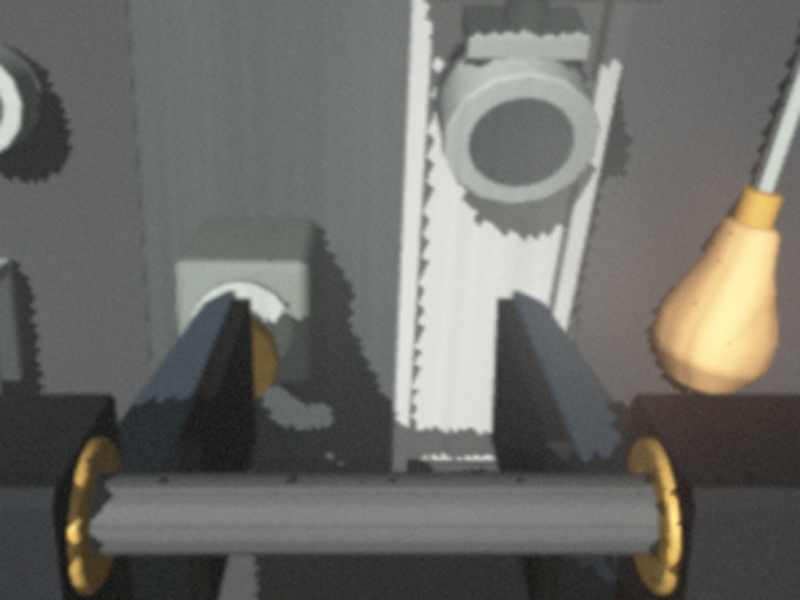

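The wrist crop shows the left fingertip (238,298) over the cap and the right one (508,298) inside the channel. The tips are only about 5 mm thick, so I'll open to 55 mm and correct the small offsets.

```bash
python3 -m handwheel '0 0 0.015 -0.0025 -0.0035 0 0.055;0 0 0 0 0 0.008 0.055;0 0 0 0 0 0 0.055;0 0 0 0 0 0 0.055;0 0 0 0 0 0 0.055'
cat > st.py <<'E'
from h import *
e=arm.sense();Rm=R.from_quat(e['eef_rot']).as_matrix()
p=np.array([599.36,-129.66]);c,s=np.cos(.531),np.sin(.531);print(e['clock'],'ejector',np.array([[c,s],[-s,c]])@(e['ee_pos'][:2]-p),'z',e['ee_pos'][2],'F',e['force'].round(1),'yaw',np.arctan2(Rm[1,0],Rm[0,0]),Rm[:,2].round(4),e['opening'])
E
python3 st.py
```

```text
clock: 5.0
ee_pos: [582.1, -138.3, 77.9]
eef_rot: [0.965, 0.263, 0.0, -0.0]
force: [0.3, -0.3, 0.8]
opening: 55.1
5.0 ejector [-19.21402495   1.30250722] z 77.91391258683662 F [ 0.3 -0.3  0.8] yaw 0.5327820690073188 [ 1.e-04  1.e-04 -1.e+00] 55.10666678291006
```

```bash
python3 -m handwheel '0 0 0 0.001 0.001 0.003 0.055;0 0 0 0 0 0.003 0.055;0 0 0 0 0 0.003 0.055;0 0 0 0 0 0 0.055;0 0 0 0 0 0 0.055'; python3 st.py
```

```text
clock: 5.5
ee_pos: [583.9, -138.7, 69.4]
eef_rot: [0.965, 0.263, 0.001, 0.0]
force: [-0.4, 0.1, 4.5]
opening: 55.0
5.5 ejector [-1.78790952e+01 -1.09852369e-02] z 69.38406298715084 F [-0.4  0.1  4.5] yaw 0.5327330362669906 [ 1.3e-03 -2.0e-04 -1.0e+00] 54.99262867732723
```

```bash
python3 -m handwheel '0 0 0 0 0 0.003 0.055;0 0 0 0 0 0.003 0.055;0 0 0 0 0 0.002 0.055;0 0 0 0 0 0.001 0.055;0 0 0 0 0 0 0.055;0 0 0 0 0 0 0.055'; python3 st.py
python3 - <<'E'
from h import *
im=snap('wrist','w3.png')
cv2.imwrite('pics/w3b.png',cv2.resize(im[120:360,130:450,::-1],(800,600),interpolation=cv2.INTER_CUBIC))
E
```

```text
clock: 6.1
ee_pos: [583.9, -138.8, 62.2]
eef_rot: [0.965, 0.263, 0.001, 0.0]
force: [-2.6, 0.3, 14.0]
opening: 55.0
6.1 ejector [-17.9361303   -0.01877733] z 62.17361841564152 F [-2.6  0.3 14. ] yaw 0.532724142990519 [ 1.9e-03 -4.0e-04 -1.0e+00] 55.01407250863431
```

View pics/w3b.png

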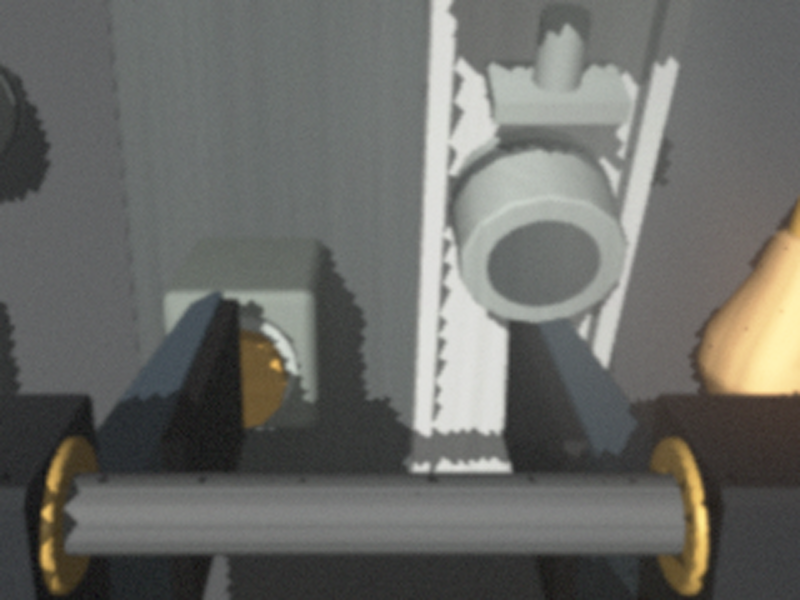

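The die is out of its nest: its top is at (543,263) and it rests against the right finger (about 525,325). I'll work out its ramp x and check that it's at rest.

```bash
python3 -m handwheel '0 0 0 0 0 0 0.055;0 0 0 0 0 0 0.055;0 0 0 0 0 0 0.055;0 0 0 0 0 0 0.055'; python3 st.py
python3 - <<'E'
from h import *
from scipy.optimize import least_squares
im0=cv2.imread('pics/w3.png');info=optics.camera_info('wrist');im=snap('wrist','w4.png')[:,:,::-1]
print('diff',cv2.absdiff(im0,im)[170:260,300:390].mean())
o,d=ray('wrist',(130+543*.4,120+263*.4),info)
c,s=np.cos(.531),np.sin(.531);E=np.array([[c,s,0],[-s,c,0],[0,0,1]])
o=E@(o-[599.36,-129.66,0]);d=E@d
a=np.radians(21.8);n=np.array([-np.sin(a),0,np.cos(a)]);q=np.array([0,-30,54])
h=o+d*((22-(o-q)@n)/(d@n));print('ramp x',(h-q)@[np.cos(a),0,np.sin(a)],'y',h[1]+30)
E
```

```text
clock: 6.55
ee_pos: [583.9, -138.7, 62.2]
eef_rot: [0.965, 0.263, 0.001, 0.0]
force: [-1.7, -0.6, 14.9]
opening: 54.8
6.55 ejector [-1.79396641e+01  5.93704864e-03] z 62.15260128383936 F [-1.7 -0.6 14.9] yaw 0.5326768820064021 [ 1.9e-03 -3.0e-04 -1.0e+00] 54.837603304263574
diff 1.6522633744855968
ramp x 24.190314122111808 y 0.6465099595473944
```

```bash
python3 -m handwheel '0 0 0 0 0 0 0.055;0 0 0 0 0 0 0.055'; python3 -c "
from cell import arm; print(arm.finish_job())"
```

```text
clock: 6.8
ee_pos: [583.9, -138.8, 62.2]
eef_rot: [0.965, 0.263, 0.001, 0.0]
force: [-2.3, -0.2, 14.5]
opening: 55.2
the job is handed in; nothing more can be done
None
```

The job is handed in: the left finger holds the plunger down and the right finger, standing in the ramp, has stopped the die. I set the gripper to 55 mm so one fingertip sat over the cap and the other in the channel, then pressed straight down.

- **Plunger:** the TCP ended at 62.2 mm, against 62 mm for fully down. The upward force of about 14.5 N is above the spring's 9 N, so the plunger is on its stop.
- **Die:** measured from the wrist picture, it sits at about x = +24 mm and y = +0.6 mm in the ramp frame, against the finger and about 23 mm down from its nest.
- **At rest:** I compared two pictures about 0.5 s apart by image difference only. It was small (mean 1.65 grey levels), so the die looked still.
- **Time:** the clock stood at 6.8 s of the 32 s allowed.

The force of the die on the finger can't be read directly; a sideways force of about 2 N on the tool fits the die leaning on it. I took no last picture of the whole bench, but the measured tool forces showed no sign of touching a bystander. The first yaw fit from the top camera was about 0.03 rad off the wrist camera's; I used the wrist value because the plate edge agreed with it.

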